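Push a slide into imaging position through an L-shaped slot

ROBOT

A 6-joint arm with a two-finger parallel gripper is mounted at the origin on the work surface. World frame = base frame: x ahead of the robot, y to its left, z up, the work surface at z = 0. Lengths are in m, angles in rad, forces in N, time in s.
With the tool pointing down it reaches from about 0.425 to 0.95 m from the base axis. Payload 3.5 kg.
Tool frame: the origin (TCP) lies midway between the tips of the shut fingers; the grasp point (between the pads) lies 19 mm behind it (ctrl.tcp_to_grasp is the distance from the TCP to the grasp point, in m); z points along the fingers, x is the direction in which the jaws open and shut, and the axes are right-handed (so a half turn about z gives the same grasp; the last joint's range is limited). The gripper opens to 85 mm and grips with 20 to 120 N. Pads are 22 mm wide; open, the fingers measure 114 mm over their backs; the gripper's body (76 mm by 85 mm) begins 54 mm behind the grasp point. The pads swing forward as they close: fully open they stand 13 mm farther back than shut.
Start: joints at [1.173, 0.286, 1.577, -0, 1.279, -0.15], TCP at [0.166, 0.654, 0.231] pointing down, gripper open.
Joint ranges: [-2.77, 2.77], [-0.9, 2.22], [0.21, 2.48], [-1.53, 4.67], [0.24, 2.81], [-2.84, 2.84]. Speed limits (rad/s): [2.79, 2.79, 3.14, 3.14, 3.14, 3.14].

INTERFACE

Orientations are given as a unit quaternion [x, y, z, w].
In Python, from plant import ctrl, cams, workorder, spotter gives the robot as it stands. The module is installed in compiled form; this text tells all that it offers.
- The arm moves only by the tool send_rows, never from a script. Its argument "motion" is one flat list of numbers, 5 for each row, row after row: the shift along the tool's x, y, z in cm, then the turn about the tool's z in rad, then the finger opening in cm, from 0 to 8.54. In form: [tx, ty, tz, spin, gripper, tx, ty, tz, spin, gripper, ...]. A call has 1 to 12 rows; each row shifts and turns the pose as measured when the row begins, along the tool's axes as they then stand; what a row does not reach is not made up. A row lasts 1/10 s, in which the tool goes at most 50 mm and 8.59 degrees, less where a joint would pass 70% of its speed; a pose out of reach is approached as far as the arm can. A call is refused whole if a number of a shift passes 5 or a number of a turn 0.15, either way. A call with a gripper value outside its range is refused whole. The fingers move at their own pace and stop on an object; "grip_force" is the grip in N (left out, the last holds). Time passes only in rows, so rows that do not move let the fingers close. It gives the time, the measured TCP pose, the force and the opening at its end, in the units of the state.
- ctrl.get_state(): the state, without advancing time (a new reading comes with each control period).
- cams.read_camera(name): name is "side" or "top"; returns (picture, depth): 420x560x3 uint8, red, green, blue; 420x560 float32, m along the optical axis (not along the pixel's ray), 0 where there is no reading.
- cams.camera_params(name): a dict with "fx", "fy", "cx", "cy" (pixels), "xyz" and "attitude" of the camera in the world. Camera axes: x right, y down, z forward; pixel columns grow to the right and rows downward; lengths in m; the calibration is good to about 2 mm. A picture is of the moment at which its call begins. camera_params takes no time and is no camera call.
- workorder.sign_off(): hands the job in, once; it reports no verdict.
Trained networks look in the newest picture that a camera, given by its name, has taken for a name from the list of things; names that differ only in an ending like _2 or _b are one class to them, and where a whole thing is asked for, a point or a joint stands for the part that bears it (a point fixed in the world has none). Each returns a list of dicts, best first, with "conf" (0 to 1); they miss things now and then, are a little off and sometimes report something else, mostly with a low value. They report only what shows in the picture. A call takes as long as a camera call. They do not tell look-alikes from the thing itself.
- spotter.trace(target, camera): "mask" (420x560 bool, what is visible of it) and "bbox" ([left, top, width, height] in pixels, round what is visible of it).
The state is a dict: "time": time; "qpos": joint angles; "dq": joint speeds; "joint_efforts": joint torques, N m; "eef_pos": TCP position; "tcp_rot": TCP orientation; "contact_force": force on the tool from outside, world axes, zero at the start; "wrist_torque": the same for the moment, N m; "opening": opening from 0.0 (shut) to 1.0 (fully open).
Only numpy, scipy, OpenCV 4.12 (cv2) and the standard library are available. Lean on these libraries where they do the work, as an engineer would, in place of code of your own. Each camera call takes 0.05 s, during which the arm holds its last target.

TASK

Bring the glass slide over the lens of the slide imager: push its carrier, by the upright knob or the frame, straight inward along the L-shaped slot as far as the corner, then sideways until it is fully home at the end of the slot. Only push it, do not lift it, and leave the slide box, the dropper bottle and the dish where they are.

Things in the scene. Friction and masses are not known exactly. Their poses are not given: they have to be found in the camera images.
- imager: slide imager: white box, 210 (its x) x 240 (its y) x 80 mm high, grey deck on top, fixed to the bench, place and yaw (within 23 degrees) vary. Origin: centre of the underside; x points inward (away from the robot at zero yaw), y to its left. A focus knob 38 mm across juts 16 mm from the front (-x) face. In the deck an L-shaped slot, 15 mm wide: first leg along +x, then square left along +y.
- knob (a point): axis of the carrier's upright black knob, 25 mm above the deck. Knob: 22 mm diameter, 5 to 42 mm above the deck. Under it a 28 mm collar and, towards the imager's +y, a 12 mm wide arm to the slide's frame, both 1 to 5 mm above the deck. Its pin has 3 mm of play in the slot. The carrier (0.17 to 0.35 kg) shifts without turning, drags with about 2 N, stays where left, and can be raised 20 mm.
- slide (a point): centre of the glass slide, in the carrier's white frame 86 (imager's x) x 40 (imager's y) mm, 1 to 7 mm above the deck. It is rigid with the knob, 75 mm from the knob's axis towards the imager's +y.
- corner (a point): point on the deck's top where the knob's axis stands when it is at the corner of the L, at the inward stop of the first leg (imager's x = +30, y = -75 mm)
- slot_end (a point): point on the deck's top where the knob's axis stands when the carrier is fully home at the closed end of the second leg (imager's x = +30, y = -15 mm)
- window (a point): centre of the lens window in the deck, 24 mm glass with a metal rim 34 mm across; the slide's centre lies over it when the carrier is home
- carrier (a joint): travel of the carrier inward along the imager's +x, in m: 0 at the outer end of the first leg, 0.080 at the corner; starts between 0 and 0.020. The second leg opens only above about 0.077.
- across (a joint): travel of the carrier sideways along the imager's +y, in m: 0 at the start and in the first leg (up to 0.003 of play), 0.060 when fully home
- lift (a joint): height by which the carrier is raised off the deck, in m: 0 at rest
- slide_box: loose white slide box 85 x 55 x 30 mm on the bench at the imager's left (+y) side; origin at the centre of its underside
- dropper: loose amber dropper bottle 32 mm across, 75 mm high, standing on the bench at the imager's right (-y) side; origin at the centre of its underside
- dish: loose clear dish 60 mm across, 15 mm high, on the bench at the imager's right (-y) side; origin at the centre of its underside
Mind the look-alikes: they are no part of the job. Of the things that look like the slide_box, the middle-sized one is meant. Several things have the shape of the dish; the one meant has the colours described above.

How it is judged:
On the way:
1. the carrier is at the corner: pushed in at least 75 mm, not yet 20 mm sideways (value of joint carrier above 0.075 m and value of joint across below 0.02 m), for 0.05 s.
At the end, for the whole second after the job is handed in: the carrier rests at the end of the second leg, within 3 mm of the end stop, the slide's centre within 5 mm of the window's, down on the deck and still; the slide box, bottle and dish stand within 15 mm of where they were (value of joint carrier above 0.0755 m and value of joint across above 0.057 m and value of joint lift below 0.002 m and horizontal distance between slide and window below 0.005 m and velocity of joint carrier between -0.005 and 0.005 m/s and velocity of joint across between -0.005 and 0.005 m/s and distance of each of slide_box, dropper, dish from where it was at the start of the episode below 0.015 m and angle between each of slide_box, dropper, dish's own z axis and vertical below 0.2 rad); the robot touches nothing.
It fails at once if the carrier is lifted more than 5 mm (value of joint lift above 0.005 m).
It fails at once if the slide box is moved more than 15 mm, lifted or tipped (distance of slide_box from where it was at the start of the episode above 0.015 m or angle between slide_box's own z axis and vertical above 0.3 rad).
It fails at once if the dropper bottle is moved more than 15 mm, lifted or tipped (distance of dropper from where it was at the start of the episode above 0.015 m or angle between dropper's own z axis and vertical above 0.3 rad).
It fails at once if the dish is moved more than 15 mm, lifted or tipped (distance of dish from where it was at the start of the episode above 0.015 m or angle between dish's own z axis and vertical above 0.3 rad).
It also fails if it takes over 48 s, if anything falls off the work surface, if the arm or the gripper's body presses on something with over 40 N, if the wrist force passes 120 N, or if a joint passes its speed limit or range.

## Working session

There is one attempt and no reset: what is moved stays moved. The work goes in short steps, Python scripts to look and compute and a tool call to move; the robot and the scene stay as the last step left them, time stands still between calls to the robot, and variables do not carry over. Pictures are saved under pics/ and viewed, and the job is handed in when it is done.

Besides the shell and the picture viewer there is one more tool, called after "Emit:" by a JSON object that holds its "name" and its "arguments", one argument or row to a line. send_rows: Moves the arm, as the interface text tells. Its arguments: {"type":"object","properties":{"motion":{"type":"array","items":{"type":"number"}},"grip_force":{"type":"number"}},"required":["motion"]}

```bash
mkdir -p pics; cat > h.py <<'E'
import numpy as np, cv2
from plant import ctrl, cams, workorder, spotter
from scipy.spatial.transform import Rotation as R
def look(n,f):
    p,d=cams.read_camera(n); cv2.imwrite('pics/'+f,cv2.cvtColor(p,cv2.COLOR_RGB2BGR)); np.save('/tmp/%s_d.npy'%n,d); np.save('/tmp/%s_p.npy'%n,p); return p,d
def cloud(n,d):
    c=cams.camera_params(n); v,u=np.mgrid[:420,:560]
    P=np.stack([(u-c['cx'])/c['fx']*d,(v-c['cy'])/c['fy']*d,d],-1)
    return P@rot(c).T+np.array(c['xyz'])
def rot(c):
    a=np.array(c['attitude']); return R.from_quat(a).as_matrix() if a.size==4 else a.reshape(3,3)
E
python3 - <<'E'
from h import *
for n in('top','side'):
    p,d=look(n,n+'1.png'); print(cams.camera_params(n))
    for t in('imager','knob','slide'):
        for r in spotter.trace(t,n)[:3]: 
            m=r['mask']; P=cloud(n,d)[m&(d>0)]; print(n,t,r['conf'],r['bbox'],np.median(P,0).round(4))
s=ctrl.get_state(); print(s)
E
```

```text
{'fx': 390.2565556935201, 'fy': 390.2565556935201, 'cx': 272.72279086098735, 'cy': 210.40626903187328, 'xyz': array([0.48156185, 0.01844745, 0.97785424]), 'attitude': array([-0.7004507 ,  0.70910306, -0.05876071,  0.05557745])}
top imager 0.95 [222.8, 164.8, 115.5, 107.6] [0.6138 0.0011 0.0802]
top knob 0.92 [269.6, 213.0, 55.4, 32.9] [ 0.5826 -0.0134  0.0856]
top slide 0.66 [271.5, 210.8, 52.5, 37.6] [ 0.5826 -0.0133  0.0856]
{'fx': 539.562156246443, 'fy': 539.562156246443, 'cx': 295.02296803876686, 'cy': 209.29376582673595, 'xyz': array([ 0.08453367, -0.67111452,  0.75348603]), 'attitude': array([ 0.85270362, -0.2975046 ,  0.13872471, -0.4063779 ])}
side imager 0.58 [222.8, 157.8, 156.9, 122.1] [ 0.5874 -0.0356  0.0773]
side knob 0.81 [259.6, 197.8, 57.2, 35.3] [ 0.5805 -0.0216  0.0838]
side slide 0.64 [265.6, 192.3, 53.4, 38.7] [ 0.5817 -0.0218  0.084 ]
{'time': 0.4, 'qpos': array([ 1.17297378e+00,  2.86435741e-01,  1.57692175e+00, -1.52283064e-05,
        1.27857164e+00, -1.49991800e-01]), 'dq': array([-0.00127126, -0.00181923, -0.00105883, -0.00166623,  0.00389497,
       -0.00133082]), 'joint_efforts': array([-9.88489082e-04, -4.05286217e+01, -2.92355651e+01, -1.98674093e-04,
        2.04518175e-03,  1.86727500e-07]), 'eef_pos': array([0.16550734, 0.65428742, 0.23111404]), 'tcp_rot': array([ 7.89080880e-01,  6.14289294e-01, -1.43138704e-04,  8.87073800e-05]), 'contact_force': array([0.2415786 , 0.03887091, 0.05653545]), 'wrist_torque': array([ 0.02360075, -0.01110962,  0.01671007]), 'opening': 1.0015553976046894}
```

```bash
python3 - <<'E'
import cv2
for n,(x,y,w,h) in(('top',(190,130,200,150)),('side',(200,130,200,180))):
    i=cv2.imread(f'pics/{n}1.png')[y:y+h,x:x+w]; cv2.imwrite(f'pics/{n}1z.png',cv2.resize(i,None,fx=3.3,fy=3.3,interpolation=2))
E
```

```text
(no output)
```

View pics/top1.png

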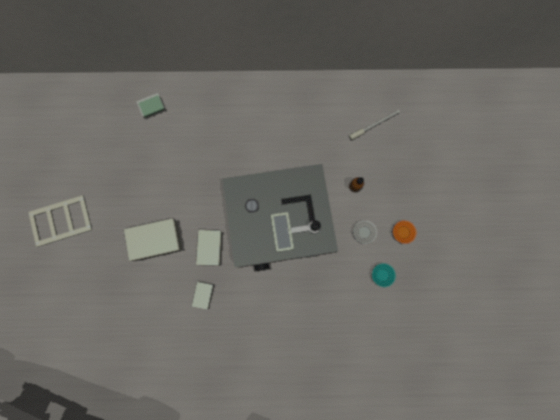

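View pics/side1.png

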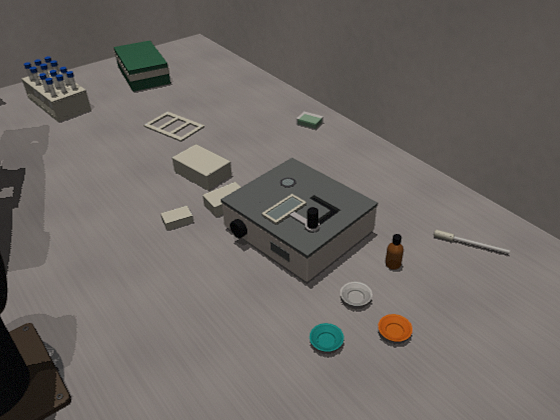

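View pics/top1z.png

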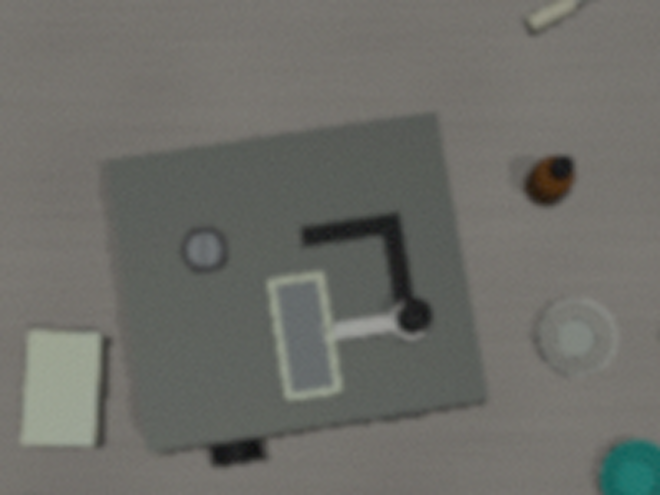

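View pics/side1z.png

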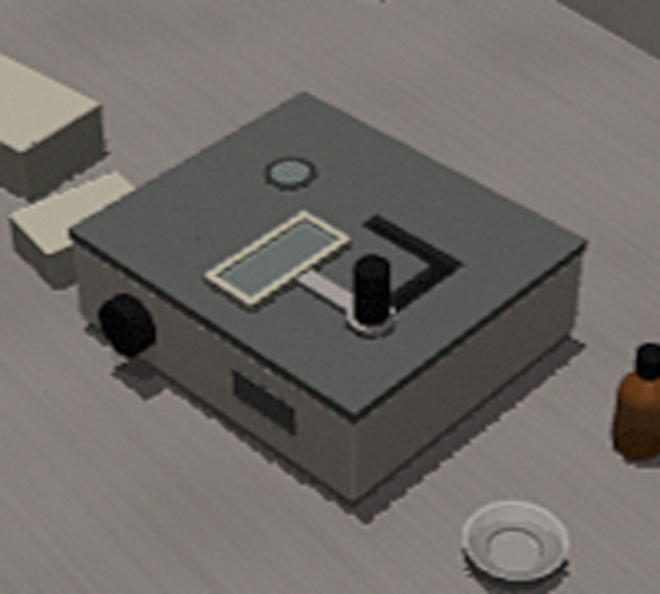

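The top view shows the imager with its deck at px (222..338, 165..268). The knob is at (315,226), the slot corner near (311,196) and the window at (252,206). The bottle (357,184) and clear dish (365,232) are on the right, and the mid-sized box (209,248) is on the left. Next I fit the imager pose from the depth data.

```bash
python3 - <<'E'
from h import *
d=np.load('/tmp/top_d.npy'); p=np.load('/tmp/top_p.npy'); W=cloud('top',d)
r=spotter.trace('imager','top')[0]; 
roi=np.zeros((420,560),bool); roi[150:285,215:345]=1
m=roi&(abs(W[...,2]-.08)<.004); 
Q=W[m][:,:2]; rc=cv2.minAreaRect((Q*1000).astype(np.float32)); print('rect',rc, np.median(W[m][:,2]))
# imager yaw
b=cv2.boxPoints(rc); print(b)
k=roi&(W[...,2]>.11)&(W[...,2]<.14); print('knob pts',k.sum(),W[k].mean(0),np.median(W[k],0),W[k].max(0))
# rays on plane z=.08 for window (252,206)
c=cams.camera_params('top')
def ray(u,v,z):
    q=rot(c)@np.array([(u-c['cx'])/c['fx'],(v-c['cy'])/c['fy'],1]); o=np.array(c['xyz']); return o+q*(z-o[2])/q[2]
x0=190;y0=130
for nm,u,v,z in(('win',205,249,.08),('corner',395,223,.08),('end',306,237,.08),('knobtop',415,314,.122),('slide',305,336,.087)): print(nm,ray(x0+u/3.3,y0+v/3.3,z).round(4))
ds=np.load('/tmp/side_d.npy'); Ws=cloud('side',ds); k=(Ws[...,2]>.1)&(Ws[...,2]<.13)&(Ws[...,0]>.5)&(Ws[...,0]<.7)&(abs(Ws[...,1])<.15); print('side knob',k.sum(),Ws[k].mean(0),Ws[k].min(0),Ws[k].max(0))
m=(abs(Ws[...,2]-.08)<.003)&(Ws[...,0]>.4)&(Ws[...,0]<.8)&(abs(Ws[...,1])<.2); rs=cv2.minAreaRect((Ws[m][:,:2]*1000).astype(np.float32)); print(rs)
for n,dd in (('dropper',0),('dish',0),('slide_box',0)):
    for r in spotter.trace(n,'top')[:4]:
        q=W[r['mask']&(d>0)]; print(n,round(r['conf'],2),r['bbox'],np.median(q,0).round(3),q[:,2].max().round(3))
E
```

```text
rect ((619.6986083984375, -0.4597625732421875), (210.52093505859375, 240.18826293945312), 8.111274719238281) 0.08015259489417415
[[ 498.54636   103.5811  ]
 [ 532.43604  -134.2043  ]
 [ 740.8508   -104.500626]
 [ 706.9612    133.28477 ]]
knob pts 76 [ 0.58803119 -0.080004    0.12178992] [ 0.58772483 -0.07941455  0.12177812] [ 0.59888108 -0.07031613  0.12716761]
win [0.6405 0.0614 0.08  ]
corner [ 0.6576 -0.0736  0.08  ]
end [ 0.6482 -0.0102  0.08  ]
knobtop [ 0.5872 -0.081   0.122 ]
slide [ 0.577  -0.0081  0.087 ]
side knob 159 [ 0.58552978 -0.08481739  0.11351904] [ 0.57643575 -0.09336504  0.10004319] [ 0.59807362 -0.07180949  0.12270094]
((618.8740234375, -1.9515533447265625), (212.94754028320312, 242.5828857421875), 7.874011993408203)
dropper 0.67 [350.9, 174.0, 12.8, 17.8] [ 0.694 -0.19   0.05 ] 0.079
dish 0.85 [352.8, 217.7, 22.1, 24.5] [ 0.583 -0.215  0.01 ] 0.02
dish 0.82 [374.3, 267.2, 20.2, 20.5] [ 0.478 -0.256  0.01 ] 0.02
dish 0.56 [392.8, 221.2, 27.3, 25.1] [ 0.582 -0.315  0.01 ] 0.019
dish 0.48 [196.2, 230.2, 23.4, 35.4] [0.546 0.169 0.03 ] 0.035
slide_box 0.89 [123.5, 221.8, 57.4, 37.5] [0.566 0.303 0.043] 0.049
slide_box 0.68 [190.1, 281.4, 22.2, 26.8] [0.432 0.185 0.021] 0.027
```

Imager fit: centre (0.6195, -0.001), yaw 8.1°. The knob is at (0.5875, -0.081), so the carrier joint is about 7 mm in. I'll align the tool with the imager (tool x along its y, tool y along its x), shut the fingers and fly above the pre-push point.

Emit:
{"name": "send_rows", "arguments": {
  "motion": [0,0,0,-0.13,0,0,0,0,-0.13,0,0,0,0,-0.13,0,-3.3,1.1,0,0,0,-3.3,1.1,0,0,0,-3.3,1.1,0,0,0,-3.3,1.1,0,0,0,-3.3,1.1,0,0,0,-3.3,1.1,0,0,0,-3.3,1.1,0,0,0,-3.3,1.1,0,0,0],
  "grip_force": 60
}}

```text
time: 1.7
eef_pos: [0.2967, 0.4026, 0.2316]
tcp_rot: [0.646, 0.764, 0.002, -0.0]
contact_force: [0.2, 1.2, 0.3]
opening: 0.002
```

```bash
cat > g.py <<'E'
from h import *
yaw=np.radians(8.1); ex=np.array([np.cos(yaw),np.sin(yaw)]); ey=np.array([-ex[1],ex[0]]); C=np.array([.6195,-.001])
def rep():
    s=ctrl.get_state(); p=s['eef_pos']; M=R.from_quat(s['tcp_rot']).as_matrix()
    dp=p[:2]-C
    print('t',s['time'],'p',p.round(4),'imager xy mm',(dp@ex*1000).round(1),(dp@ey*1000).round(1),'toolx ang',np.degrees(np.arctan2(M[1,0],M[0,0])).round(2),'tz',M[:,2].round(3),'F',np.round(s['contact_force'],1),'op',round(s['opening'],3))
if __name__=='__main__': rep()
E
python3 g.py
```

```text
t 1.7 p [0.2967 0.4026 0.2316] imager xy mm -262.7 445.0 toolx ang 99.56 tz [ 0.002  0.004 -1.   ] F [0.2 1.2 0.3] op 0.002
```

Emit:
{"name": "send_rows", "arguments": {
  "motion": [-3.4,1.2,0,0.026,0,-3.4,1.2,0,0,0,-3.4,1.2,0,0,0,-3.4,1.2,0,0,0,-3.4,1.2,0,0,0,-3.4,1.2,0,0,0,-3.4,1.2,0,0,0,-3.4,1.2,0,0,0,-3.4,1.2,0,0,0,-3.4,1.2,0,0,0,-3.4,1.2,0,0,0,0,0,0,0,0]
}}

```text
time: 2.9
eef_pos: [0.4879, 0.0329, 0.2359]
tcp_rot: [0.657, 0.754, 0.007, 0.004]
contact_force: [-0.5, 0.4, -0.2]
opening: -0.006
```

```bash
python3 g.py
```

```text
t 2.9 p [0.4879 0.0329 0.2359] imager xy mm -125.5 52.1 toolx ang 97.8 tz [ 0.015  0.005 -1.   ] F [-0.5  0.4 -0.2] op -0.006
```

Emit:
{"name": "send_rows", "arguments": {
  "motion": [-2.7,0.9,0,0,0,-2.7,0.9,0,0,0,-2.7,0.9,0,0,0,-2.7,0.9,0,0,0,-2.7,0.9,0,0,0,0,0,2,0,0,0,0,2,0,0,0,0,2,0,0,0,0,1,0,0,0,0,0,0,0]
}}

```text
time: 3.9
eef_pos: [0.5542, -0.0937, 0.1665]
tcp_rot: [0.657, 0.754, 0.009, 0.005]
contact_force: [0.5, 0.3, 0.0]
opening: 0.002
```

```bash
python3 g.py
```

```text
t 3.9 p [ 0.5542 -0.0937  0.1665] imager xy mm -77.7 -82.6 toolx ang 97.9 tz [ 0.019  0.008 -1.   ] F [0.5 0.3 0. ] op 0.002
```

Emit:
{"name": "send_rows", "arguments": {
  "motion": [0.8,-0.5,0,0,0,0,0,2,0,0,0,0,2,0,0,0,0,2,0,0,0,0,1,0,0,0,0,0,0,0]
}}

```text
time: 4.5
eef_pos: [0.5524, -0.0828, 0.1027]
tcp_rot: [0.656, 0.755, 0.012, 0.01]
contact_force: [0.5, -0.1, 0.4]
opening: -0.002
```

```bash
python3 - <<'E'
from g import *
rep(); p,d=look('side','side2.png')
cv2.imwrite('pics/side2z.png',cv2.resize(cv2.cvtColor(p,4)[130:310,200:400],None,fx=3.3,fy=3.3,interpolation=2))
E
```

```text
t 4.5 p [ 0.5524 -0.0828  0.1027] imager xy mm -78.0 -71.5 toolx ang 98.07 tz [ 0.031  0.005 -0.999] F [ 0.5 -0.1  0.4] op -0.002
```

View pics/side2z.png

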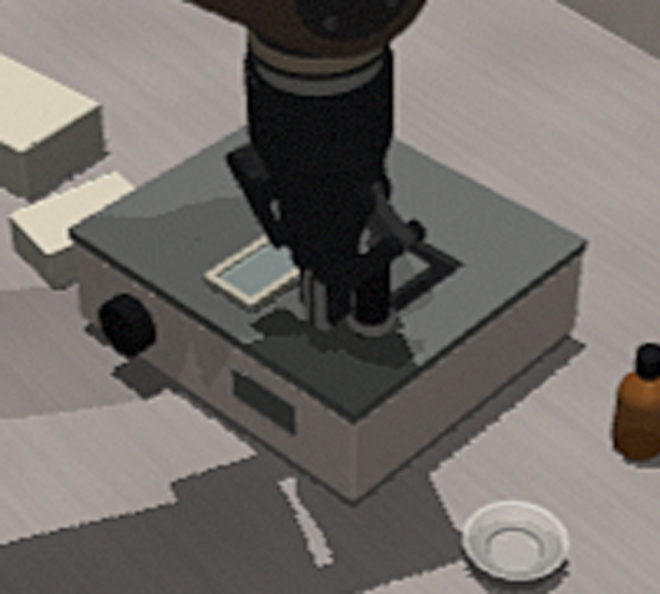

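The fingers are just short of the knob (crop px 375,290) and touch nothing. Now I push inward.

Emit:
{"name": "send_rows", "arguments": {
  "motion": [-0.3,0.8,0.1,0,0,0,0.8,0.1,0,0,0,0.8,0.1,0,0,0,0.8,0.1,0,0,0,0.8,0.1,0,0,0,0.8,0,0,0,0,0,0,0,0]
}}

```text
time: 5.25
eef_pos: [0.6065, -0.0792, 0.1039]
tcp_rot: [0.655, 0.755, 0.013, 0.012]
contact_force: [-1.2, -0.1, -0.8]
opening: -0.002
```

```bash
python3 g.py
```

```text
t 5.25 p [ 0.6065 -0.0792  0.1039] imager xy mm -23.9 -75.6 toolx ang 98.1 tz [ 0.034  0.003 -0.999] F [-1.2 -0.1 -0.8] op -0.002
```

Emit:
{"name": "send_rows", "arguments": {
  "motion": [0,0.8,0.2,0,0,0,0.8,0.2,0,0,0,0.6,0.1,0,0,0,0.4,0,0,0,0,0.3,0,0,0]
}}

```text
time: 5.75
eef_pos: [0.6375, -0.0748, 0.0994]
tcp_rot: [0.655, 0.755, 0.012, 0.011]
contact_force: [-2.5, 0.2, 1.7]
opening: -0.002
```

```bash
python3 g.py
```

```text
t 5.75 p [ 0.6375 -0.0748  0.0994] imager xy mm 7.4 -75.6 toolx ang 98.11 tz [ 0.033  0.003 -0.999] F [-2.5  0.2  1.7] op -0.002
```

Emit:
{"name": "send_rows", "arguments": {
  "motion": [0,0.3,0,0,0,0,0.3,0,0,0]
}}

```text
time: 5.95
eef_pos: [0.6377, -0.0747, 0.0995]
tcp_rot: [0.654, 0.756, 0.005, 0.004]
contact_force: [-14.3, -3.5, 9.3]
opening: -0.0
```

```bash
python3 g.py
```

```text
t 5.95 p [ 0.6377 -0.0747  0.0995] imager xy mm 7.6 -75.5 toolx ang 98.27 tz [ 0.013  0.002 -1.   ] F [-14.3  -3.5   9.3] op -0.0
```

The force rose to 14 N with no further travel, so the carrier is at the inward stop. Now I back off, go round to the knob's right side and check.

Emit:
{"name": "send_rows", "arguments": {
  "motion": [0,-1,0,0,0,0,-1.5,0,0,0,-2,0,0,0,0,-2,0,0,0,0,-1,1,0,0,0,0,2,0,0,0,0,2,0,0,0,0,0,0,0,0]
}}

```text
time: 6.75
eef_pos: [0.673, -0.1231, 0.1011]
tcp_rot: [0.655, 0.755, 0.01, 0.011]
contact_force: [0.0, 0.4, -1.2]
opening: -0.005
```

```bash
python3 - <<'E'
from g import *
rep(); p,d=look('side','side3.png')
cv2.imwrite('pics/side3z.png',cv2.resize(cv2.cvtColor(p,4)[130:310,200:400],None,fx=3.3,fy=3.3,interpolation=2))
E
```

```text
t 6.75 p [ 0.673  -0.1231  0.1011] imager xy mm 35.7 -128.4 toolx ang 98.09 tz [ 0.029  0.001 -1.   ] F [ 0.   0.4 -1.2] op -0.005
```

View pics/side3z.png

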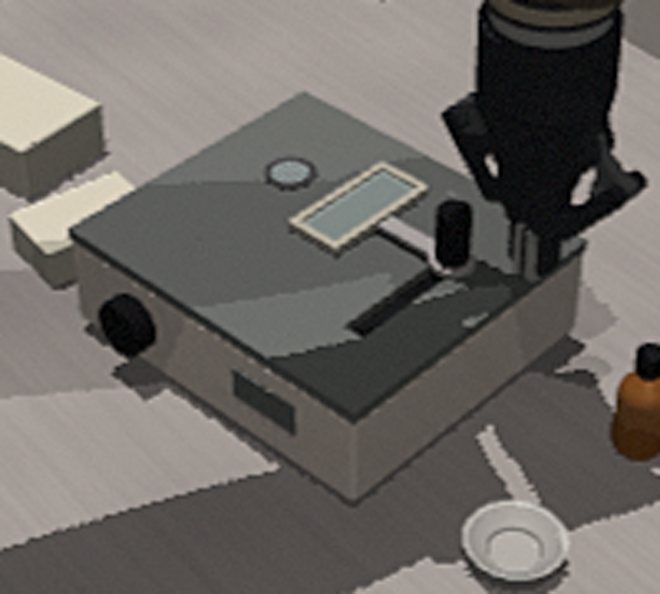

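The knob is at the corner of the slot (crop px 452,235), with the fingers clear on its right side. Now I push sideways.

Emit:
{"name": "send_rows", "arguments": {
  "motion": [1,-0.5,0,0,0,1,0,0,0,0,0.8,0,0,0,0,0.8,0,0,0,0,0.8,0,0,0,0,0.8,0,0,0,0,0.8,0,0,0,0,0,0,0,0,0]
}}

```text
time: 7.6
eef_pos: [0.6548, -0.0595, 0.0999]
tcp_rot: [0.655, 0.755, 0.009, 0.011]
contact_force: [0.2, -0.9, 0.9]
opening: -0.002
```

```bash
python3 g.py
```

```text
t 7.6 p [ 0.6548 -0.0595  0.0999] imager xy mm 26.8 -62.9 toolx ang 98.13 tz [ 0.029 -0.001 -1.   ] F [ 0.2 -0.9  0.9] op -0.002
```

Emit:
{"name": "send_rows", "arguments": {
  "motion": [0.6,0.2,0,0,0,0.6,0,0,0,0,0.5,0,0,0,0,0.4,0,0,0,0,0,0,0,0,0]
}}

```text
time: 8.1
eef_pos: [0.6533, -0.0371, 0.0999]
tcp_rot: [0.655, 0.755, 0.008, 0.011]
contact_force: [-0.5, -1.5, -1.0]
opening: -0.001
```

```bash
python3 g.py
```

```text
t 8.1 p [ 0.6533 -0.0371  0.0999] imager xy mm 28.3 -40.5 toolx ang 98.14 tz [ 0.027 -0.002 -1.   ] F [-0.5 -1.5 -1. ] op -0.001
```

Emit:
{"name": "send_rows", "arguments": {
  "motion": [0.3,0,0,0,0,0.3,0,0,0,0,0.3,0,0,0,0]
}}

```text
time: 8.4
eef_pos: [0.653, -0.0349, 0.1001]
tcp_rot: [0.654, 0.756, 0.004, 0.017]
contact_force: [0.2, -10.1, -1.7]
opening: 0.001
```

```bash
python3 g.py
```

```text
t 8.4 p [ 0.653  -0.0349  0.1001] imager xy mm 28.4 -38.2 toolx ang 98.28 tz [ 0.03  -0.016 -0.999] F [  0.2 -10.1  -1.7] op 0.001
```

Emit:
{"name": "send_rows", "arguments": {
  "motion": [0.4,0,0,0,0,-1,0,0,0,0,-2,0,0,0,0,-3,0,0,0,0,-2,0,-2,0,0,0,0,-4,0,0,0,0,-4,0,0,-3,0,-2,0,0,-4,0,0,0,0,-4,0,0,0,0,-4,0,0,0,0,0,0,0,0,0]
}}

```text
time: 9.6
eef_pos: [0.6835, -0.2626, 0.2288]
tcp_rot: [0.654, 0.757, 0.008, 0.014]
contact_force: [-0.4, 0.2, -0.8]
opening: -0.002
```

```bash
python3 - <<'E'
from g import *
rep()
for n,(x,y,w,h) in(('top',(190,130,200,150)),('side',(200,130,200,180))):
    p,d=look(n,n+'4.png')
    cv2.imwrite(f'pics/{n}4z.png',cv2.resize(cv2.cvtColor(p,4)[y:y+h,x:x+w],None,fx=3.3,fy=3.3,interpolation=2))
    W=cloud(n,d); k=(W[...,2]>.11)&(W[...,2]<.13)&(abs(W[...,0]-.65)<.04)&(abs(W[...,1]+.012)<.04)
    if k.sum(): q=W[k].mean(0); print(n,k.sum(),q.round(4),((q[:2]-C)@ex).round(4),((q[:2]-C)@ey).round(4))
E
```

```text
t 9.6 p [ 0.6835 -0.2626  0.2288] imager xy mm 26.5 -268.0 toolx ang 98.32 tz [ 0.032 -0.006 -0.999] F [-0.4  0.2 -0.8] op -0.002
top 80 [ 0.6501 -0.0108  0.1215] 0.0289 -0.014
side 90 [ 0.6485 -0.0156  0.1178] 0.0267 -0.0185
```

View pics/top4z.png

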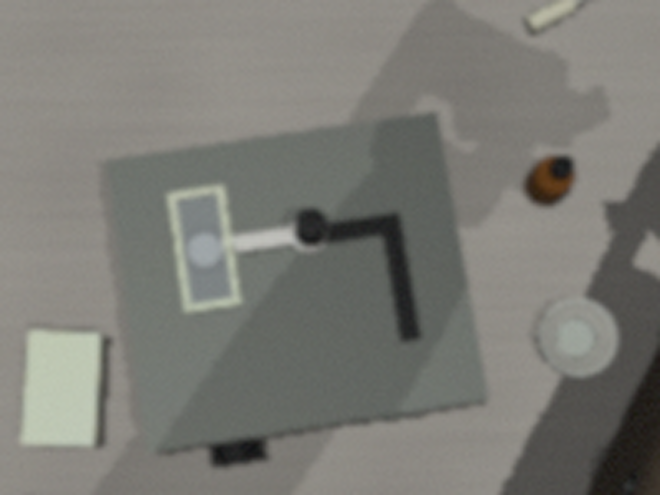

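View pics/side4z.png

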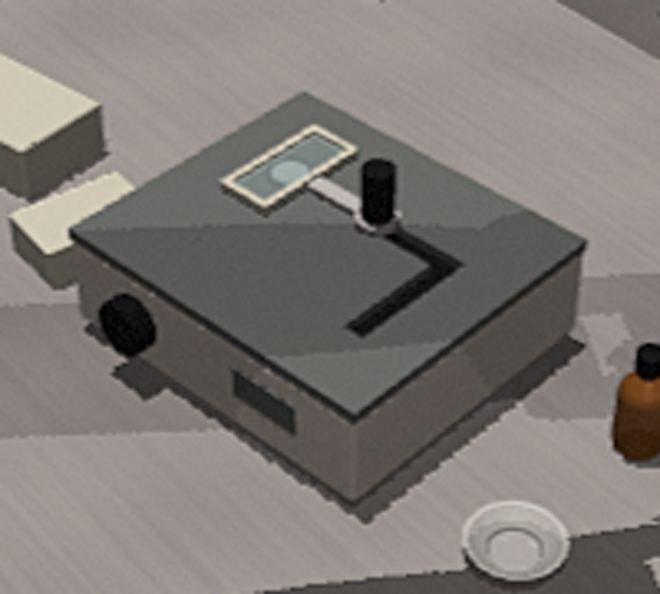

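The slide frame's centre is at crop px (204,248) and the window's at (205,249), so they match. The knob stands at the closed end of the slot, and the box, bottle and dish haven't moved. The arm is clear, so I'm handing in.

```bash
python3 -c "
from plant import workorder; print(workorder.sign_off())"
```

```text
the job is handed in; nothing more can be done
None
```

The carrier is home and the slide lies over the lens window. I handed the job in at about 9.7 s; sign-off reports no verdict.

**What I did:** With the fingers shut, I pushed the knob straight inward until it stopped at the corner, at about 14 N. I then went round to its right side and pushed it left until it stopped at the end of the slot, at about 10 N. After that I backed the arm off and up, clear of everything.

**Last checks:**
- **Knob position:** the top camera puts the knob at imager x = 28.9 mm, y = -14.0 mm; the target is 30 and -15. The side camera read 26.7 and -18.5, but it sees mostly the near face of the knob, so I trusted the top view.
- **Slide over window:** in the top picture the frame's centre matched the window's, as seen before the push, to about one pixel of the enlarged crop, which is under 1 mm.
- **Other objects:** the slide box, bottle and dish look unmoved in the before and after pictures. I judged this by eye and did not measure their positions again.
- **Lift:** I did not measure it separately; in the pictures the carrier sits flat on the deck.

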